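Raise the counterweighted loading gate and push the tube rack home in the reader

ROBOT

A 6-joint arm with a two-finger parallel gripper is mounted at the origin on a cart in front of the work surface, level with it; the furniture and walls round the work are solid. World frame = base frame: x ahead of the robot, y to its left, z up, the work surface at z = 0. Lengths are in m, angles in rad, forces in N, time in s.
With the tool pointing down it reaches from about 0.25 to 0.725 m from the base axis. Payload 4 kg.
Tool frame: the origin (TCP) lies midway between the tips of the shut fingers; the grasp point (between the pads) lies behind it (pinch_z is the y of the grasp point in the tool frame, in m); y points along the fingers, z is the direction in which the jaws open and shut, and the axes are right-handed (so a half turn about y gives the same grasp; the last joint's range is limited). The gripper opens to 85 mm and grips with 20 to 120 N. Pads are 22 mm wide; open, the fingers measure 114 mm over their backs; the gripper's body (76 mm by 85 mm) begins 54 mm behind the grasp point. The pads swing forward as they close: fully open they stand 13 mm farther back than shut.
Start: joints at [1.194, 0.241, 0.005, 1.335, 0, 1.571], TCP at [0.184, 0.465, 0.193] pointing down, gripper open.
Joint ranges: [-2.72, 2.72], [-1.05, 1.87], [-1.09, 1.28], [-1.99, 2.15], [-1.42, 1.44], [-3.14, 3.14]. Speed limits (rad/s): [2.79, 2.79, 3.14, 3.14, 3.14, 3.14].

INTERFACE

Orientations are given as a unit quaternion [w, x, y, z].
In Python, from cell import * gives the robot as it stands. The module is installed in compiled form; this text tells all that it offers.
- The arm moves only by the tool apply_moves, never from a script. Its argument "targets" is a list of rows, each a list of 7 numbers: the turn, a rotation vector about the tool's x, y, z in degrees, then the shift along the tool's x, y, z in m, then the closure in counts, from 0 (fully open) to 255 (shut). In form: [[wx, wy, wz, x, y, z, gripper], ...]. A call has 1 to 12 rows; each row is the pose to reach, as a shift and turn from the pose commanded when the call began, along the tool's axes at that moment; what a row does not reach only later rows make up. A row lasts 1/10 s, in which the tool goes at most 50 mm and 8.59 degrees, less where a joint would pass 70% of its speed; a pose out of reach is approached as far as the arm can. A call with a gripper value outside its range is refused whole. The fingers move at their own pace and stop on an object; the grip force is fixed at half the most. Time passes only in rows, so rows that repeat a pose let the fingers close. It gives the time, the measured TCP pose, the force and the opening at its end, in the units of the state.
- state(): the state, without advancing time (a new reading comes with each control period).
- grab_frame(name): name is "side" or "top"; returns a dict with "image" (384x512x3 uint8, blue, green, red), "fx", "fy", "cx", "cy" (pixels), "D" ([k1, k2, p1, p2, k3] as OpenCV has them; the pictures are not rectified), "position" and "orientation" of the camera in the world. Camera axes: x right, y down, z forward; pixel columns grow to the right and rows downward; lengths in m; the calibration is good to about 2 mm. A picture is of the moment at which its call begins. There is no depth.
- hand_in(): hands the job in, once; it reports no verdict.
The state is a dict: "time": time; "qpos": joint angles; "qd": joint speeds; "joint_torque": joint torques, N m; "eef_pos": TCP position; "tool_rot": TCP orientation; "force": force on the tool from outside, world axes, zero at the start; "wrist_torque": the same for the moment, N m; "width": finger opening in m.
Only numpy, scipy, OpenCV 4.12 (cv2) and the standard library are available. Lean on these libraries where they do the work, as an engineer would, in place of code of your own. Each camera call takes 0.05 s, during which the arm holds its last target.

TASK

Load the waiting tube rack into the rack reader by pushing with the fingertips. Push the yellow and black loading gate up past its balance point so that it stays raised by itself, then push the white tube rack along its lane into the tunnel until it is fully home against the end stop. The rack is slid, never lifted or tipped; leave the tubes in it untouched, the other things on the bench where they are, and the gate raised.

Things in the scene. Friction and masses are not known exactly. Their poses are not given: they have to be found in the camera images.
- reader: Rack reader, fixed: grey base plate with a straight loading lane into a low white housing. Origin on the bench, on the lane's centre line, straight below the gate bar; x along the lane into the tunnel, y left across it, z up. In mm here: lane floor z 10 from x -225; guide rails' inner faces y +-50, tops z 26; housing x 35 to 125, y -78 to 78, up to z 106; tunnel mouth x 35, roof z 72.
- end_stop (a point): End stop inside the tunnel: centre of the foot of its face, on the lane floor, at reader (97, 0, 10) mm. The rack's leading end must come against it.
- catch_post (a point): Top of the thin dark post left of the lane on which the shut gate bar rests, at reader (0, 59.5, 76) mm; the post is 6 mm wide across the lane, its two prongs (at x +-8.5 mm) rise 10 mm more.
- gate (a joint): Gate: yellow bar with black bands across the lane, hinge axis along reader x. 0 = shut, bar level, pointing left (reader +y) from the hinge; grows as the free left end swings up and over to the right, to the stop at 1.75 rad, just past upright. Falls shut below the balance point near 0.95 rad; above it the counterweight takes it to the stop and holds it. Takes 0.5 to 1 N at the free end.
- gate_hinge (a point): Point on the hinge axis in the bar's middle plane, at reader (0, -75, 85) mm, right of the lane. Behind it (x 18 to 30 mm) stands the dark gate post, 102 mm high. The steel counterweight on its cranked tail stays within 75 mm of the axis, on the right.
- gate_end (a point): Outer face of the rubber cap at the bar's free end, 200 mm from the hinge axis. Bar 12 mm thick along the lane, 16 high, its underside 77 mm above the bench when shut, free for 60 mm beyond the catch post: a fingertip fits under it there. A yellow blade hangs 50 mm below the bar's middle line, 31 to 119 mm from the hinge, and bars the lane when shut.
- rack: White tube rack, 182 long, 92 wide, 27 mm high, 0.2 to 0.35 kg, loose, lengthwise on the lane floor before the shut gate, 4 mm play each side. Origin: centre of its underside. Its y axis points back out of the lane: near end face (to push on) at y +91 mm, leading end at y -91 mm. Fully home, its origin is at x 6 mm in the reader's frame and the near end 85 mm in front of the gate.
- tube_1: Microtube with pink cap, fixed in the rack near its leading end; cap 13 x 18 mm, top 47 mm above the rack's underside. Origin on its axis, 7 mm above the rack's underside.
- tube_2: Microtube with pink cap, the same, near the middle of the rack.
- tube_3: Microtube with pink cap, the same, near the middle of the rack; no tube stands within 60 mm of the near end.
- dropper: Bystander: dropper bottle with blue cap, 26 mm across, 66 high, left of the lane. Origin: centre of its underside.
- tape: Bystander: roll of tape lying flat, 100 mm across, 25 high, to the right of the lane or in front of it at the right. Origin: centre of its underside.
- pen: Bystander: marker pen lying on the bench, 135 mm long, 17 thick, left of the lane.
- notebook: Bystander: red notebook lying flat, 210 x 151 x 12 mm, left of the lane. Origin: centre of its underside.
- amber_vial: Bystander: amber vial, 28 mm across, 62 high, further left.
- red_vial: Bystander: small vial with red cap, 16 mm across, 40 high, further left.

How it is judged:
By the outcome, as a careful person would: the job done as asked, in the order asked, and still so for the second after the job is handed in, with the robot touching nothing.
It also fails if it takes over 61 s, if anything falls off the work surface, if the arm or the gripper's body presses on something with over 40 N, if the wrist force passes 120 N, or if a joint passes its speed limit or range.

## Working session

There is one attempt and no reset: what is moved stays moved. The work goes in short steps, Python scripts to look and compute and a tool call to move; the robot and the scene stay as the last step left them, time stands still between calls to the robot, and variables do not carry over. Pictures are saved under pics/ and viewed, and the job is handed in when it is done.

Besides the shell and the picture viewer there is one more tool, called as name(argument=value, ...), one argument or row to a line, values as JSON. apply_moves: Moves the arm, as the interface text tells. Its arguments: {"type":"object","properties":{"targets":{"type":"array"}},"required":["targets"]}

```bash
mkdir -p pics; ls; python3 - <<'E'
from cell import *
import cv2,json
s=state();print(s)
for n in("side","top"):
    f=grab_frame(n);cv2.imwrite(f"pics/{n}0.png",f["image"])
    print({k:f[k] for k in f if k!="image"})
E
```

```text
pics
{'time': 0.0, 'qpos': array([ 1.19401857e+00,  2.41399580e-01,  3.75490289e-03,  1.33520465e+00,
       -2.14722954e-06,  1.57080315e+00]), 'qd': array([ 0.00029339, -0.00030873, -0.00155057, -0.00052097,  0.00128301,
        0.00052522]), 'joint_torque': array([-1.37561612e-03, -3.72317255e+01,  2.52409029e+01,  1.69457216e-02,
       -1.53241735e-04, -3.91688149e-07]), 'eef_pos': array([0.18370702, 0.46427837, 0.19213144]), 'tool_rot': array([-0.69388214,  0.69530844, -0.13256198,  0.13229161]), 'force': array([ 0.25629075,  0.71735343, -0.27141509]), 'wrist_torque': array([-0.0094127 , -0.01189244, -0.02561874]), 'width': 0.08543693079903163}
{'fx': 456.75961278603637, 'fy': 456.75961278603637, 'cx': 256.73258776756427, 'cy': 191.52024300438688, 'D': array([-0.02228548,  0.        ,  0.        ,  0.        ,  0.        ]), 'position': array([0.71317781, 0.61932382, 1.18716095]), 'orientation': array([-0.03328894,  0.11206452,  0.9554971 , -0.27084809])}
{'fx': 498.6398781231607, 'fy': 498.6398781231607, 'cx': 252.8189468024695, 'cy': 194.03023157945992, 'D': array([-0.12810655,  0.        ,  0.        ,  0.        ,  0.        ]), 'position': array([ 0.28986837, -0.07906417,  1.41464312]), 'orientation': array([-0.07808563,  0.72259851, -0.68274154,  0.07495348])}
```

View pics/side0.png

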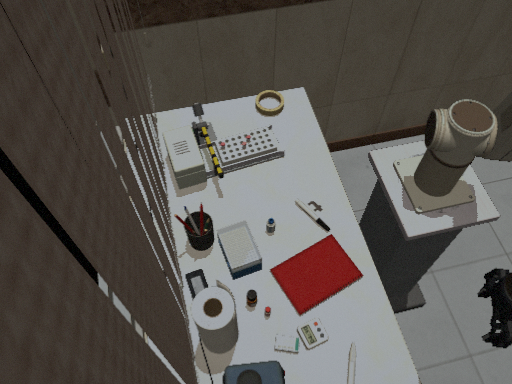

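View pics/top0.png

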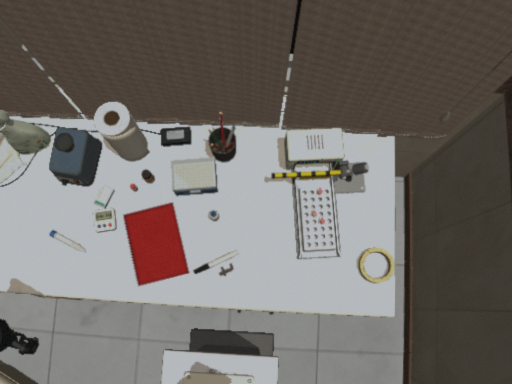

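The side view shows the gate from about (197,125) to (221,176), with the rack at (245,147). The top view shows the gate from (267,179) to (365,170) and the rack at (317,220). Next I'll zoom in and measure.

```bash
cat > h.py <<'E'
from cell import *
import cv2,numpy as np
from scipy.spatial.transform import Rotation as R
def rot(q): return R.from_quat([q[1],q[2],q[3],q[0]]).as_matrix()
def K(f): return np.array([[f["fx"],0,f["cx"]],[0,f["fy"],f["cy"]],[0,0,1]])
def ray(f,uv):
    p=cv2.undistortPoints(np.array(uv,float).reshape(-1,1,2),K(f),f["D"]).reshape(-1,2)
    d=np.c_[p,np.ones(len(p))]@rot(f["orientation"]).T
    return np.array(f["position"]),d
def onz(f,uv,z):
    o,d=ray(f,uv); return o+d*((z-o[2])/d[:,2])[:,None]
def proj(f,P):
    M=rot(f["orientation"]).T
    return cv2.projectPoints(np.array(P,float).reshape(-1,3),cv2.Rodrigues(M)[0],-M@f["position"],K(f),f["D"])[0].reshape(-1,2)
def tri(f1,u1,f2,u2):
    o1,d1=ray(f1,u1);o2,d2=ray(f2,u2);d1=d1[0];d2=d2[0]
    t=np.linalg.lstsq(np.c_[d1,-d2],o2-o1,rcond=None)[0]
    a=o1+t[0]*d1;b=o2+t[1]*d2
    return (a+b)/2,np.linalg.norm(a-b)
def crop(f,x0,y0,x1,y1,s,name):
    cv2.imwrite(name,cv2.resize(f["image"][y0:y1,x0:x1],None,fx=s,fy=s,interpolation=cv2.INTER_CUBIC))
E
python3 - <<'E'
from h import *
f=grab_frame("side");crop(f,150,85,300,195,5,"pics/side1.png")
g=grab_frame("top");crop(g,255,120,405,270,4,"pics/top1.png")
s=state();print(rot(s["tool_rot"]))
for n,F in(("s",f),("t",g)):
  im=F["image"].astype(int);b,G,r=im[...,0],im[...,1],im[...,2]
  m=((r>130)&(G>110)&(b<90)).astype(np.uint8)
  c,_,st,ce=cv2.connectedComponentsWithStats(m)
  print(n,[(st[i].tolist()) for i in range(1,c) if st[i][4]>3])
E
```

```text
[[ 9.29849524e-01 -4.92345110e-04  3.67939697e-01]
 [-3.67940027e-01 -1.22870422e-03  9.29848712e-01]
 [-5.71740900e-06 -9.99999124e-01 -1.32366350e-03]]
s [[202, 127, 5, 7, 24], [206, 137, 5, 7, 24], [209, 147, 5, 7, 24], [213, 157, 6, 8, 25], [217, 168, 5, 5, 18]]
t [[316, 171, 10, 4, 33], [330, 170, 11, 5, 38], [275, 173, 7, 4, 22], [286, 172, 11, 5, 41], [301, 172, 10, 4, 38]]
```

View pics/side1.png

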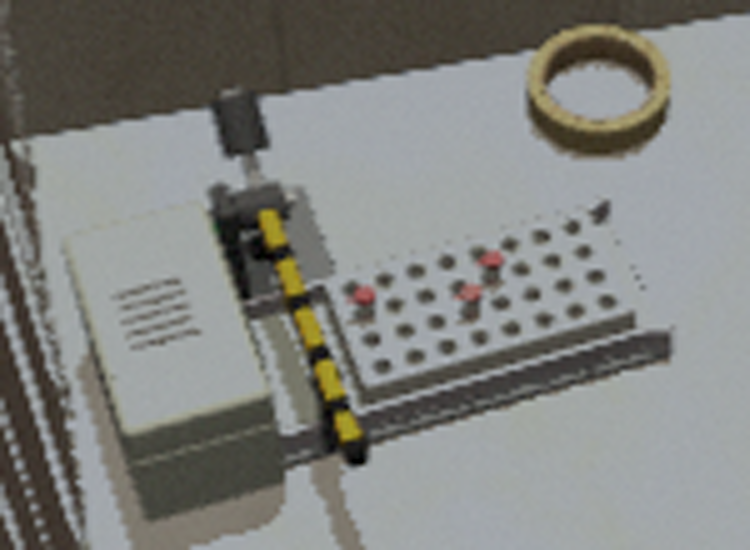

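View pics/top1.png

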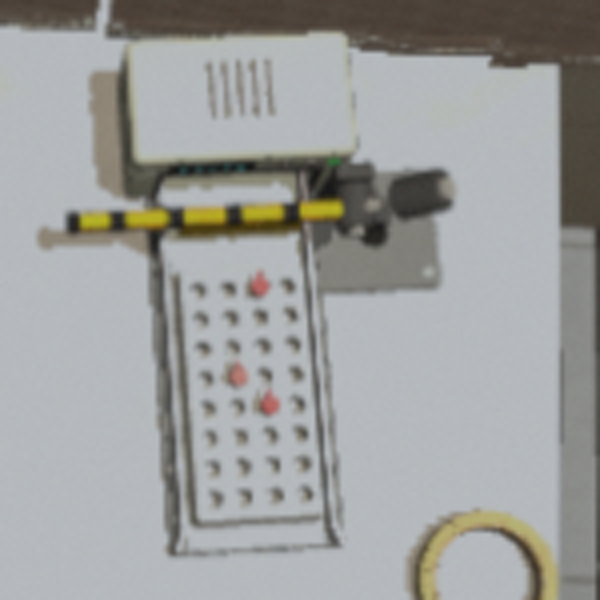

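```bash
python3 - <<'E'
from h import *
F={}
for n in("side","top"):
  F[n]=f=grab_frame(n)
  im=f["image"].astype(int);b,G,r=im[...,0],im[...,1],im[...,2]
  m=((r>130)&(G>110)&(b<90)).astype(np.uint8)
  c,_,st,ce=cv2.connectedComponentsWithStats(m)
  cc=np.array([ce[i] for i in range(1,c) if st[i][4]>10 and st[i][4]<60])
  P=onz(f,cc,.091); print(n,P.round(4).tolist())
  v=P-P.mean(0);d=np.linalg.svd(v)[2][0];print("dir",d, np.degrees(np.arctan2(d[1],d[0])))
g,f=F["top"],F["side"]
T=lambda p:np.array(p)/4+[255,120]-.375
S=lambda p:np.array(p)/5+[150,85]-.4
print("cap",onz(g,[T((66,222))],.09),onz(f,[S((357,462))],.085))
print("cap tri",tri(g,T((68,222)),f,S((352,452))))
print("housing top front corners",onz(g,[T((130,160)),T((350,153))],.106))
print("rack top near",onz(g,[T((193,525)),T((325,515)),T((177,277)),T((303,268))],.037))
print("rail ends",onz(g,[T((170,553)),T((341,547))],.026))
print("tape",onz(g,[T((487,575)),T((487,512))],.02))
for a in((258,287),(236,376),(268,404)): print("cap",onz(g,[T(a)],.057))
def comp(m): 
  c,_,st,ce=cv2.connectedComponentsWithStats(m); return [(st[i].tolist(),ce[i].round(1)) for i in range(1,c) if st[i][4]>3]
E
```

```text
side [[0.6595, -0.2911, 0.091], [0.6552, -0.2503, 0.091], [0.6515, -0.211, 0.091], [0.6469, -0.1708, 0.091], [0.6431, -0.1345, 0.091]]
dir [-0.10387754  0.99459009 -0.        ] 95.96250078586286
top [[0.6518, -0.248, 0.091], [0.6559, -0.2858, 0.091], [0.6388, -0.1311, 0.091], [0.6429, -0.1677, 0.091], [0.6473, -0.2064, 0.091]]
dir [-0.10996539  0.99393542 -0.        ] 96.31332055733685
cap [[ 0.63732705 -0.11197523  0.09      ]] [[ 0.64127044 -0.11310786  0.085     ]]
cap tri (array([ 0.64030102, -0.1147989 ,  0.090694  ]), np.float64(0.006623026275633698))
housing top front corners [[ 0.67935482 -0.15314643  0.106     ]
 [ 0.69332724 -0.30403183  0.106     ]]
rack top near [[ 0.44009416 -0.21169708  0.037     ]
 [ 0.45189812 -0.30329106  0.037     ]
 [ 0.61549317 -0.1939524   0.037     ]
 [ 0.62721741 -0.28356348  0.037     ]]
rail ends [[ 0.42091702 -0.19748166  0.026     ]
 [ 0.43136154 -0.31689456  0.026     ]]
tape [[ 0.41743965 -0.42181875  0.02      ]
 [ 0.46188374 -0.42133434  0.02      ]]
cap [[ 0.60683905 -0.24928114  0.057     ]]
cap [[ 0.54277092 -0.235794    0.057     ]]
cap [[ 0.52435519 -0.25858892  0.057     ]]
```

```bash
cat >> h.py <<'E'
yaw=np.radians(6.1)
Rr=R.from_euler('z',yaw).as_matrix(); O=np.array([.6518,-.2368,0])
def w2r(p): return (np.array(p)-O)@Rr
def r2w(p): return O+Rr@np.array(p,float)
def orient(pitch,extra=0):  # tool y along reader x pitched down, jaw axis along reader y
    p=np.radians(pitch); y=np.array([np.cos(p),0,-np.sin(p)]);z=np.array([0,1.,0])
    return Rr@R.from_euler('z',extra,degrees=True).as_matrix()@np.c_[np.cross(y,z),y,z]
def mv(p,Rt,s=None):
    s=s or state();R0=rot(s["tool_rot"])
    print("turn",R.from_matrix(R0.T@Rt).as_rotvec(degrees=True).round(1),"shift",(R0.T@(np.array(p)-s["eef_pos"])).round(4))
def st():
    s=state();Rm=rot(s["tool_rot"])
    print("t",s["time"],"pos",s["eef_pos"].round(4),"reader",(w2r(s["eef_pos"])*1000).round(1),"yaxis",(Rr.T@Rm[:,1]).round(3),"jaw",(Rr.T@Rm[:,2]).round(3),"F",s["force"].round(2),"w",round(s["width"],4),"q",s["qpos"].round(2))
E
python3 - <<'E'
from h import *
import cell
print([ (k,getattr(cell,k)) for k in dir(cell) if 'pinch' in k.lower()])
g=grab_frame("top")
print("dropper",onz(g,[(213,215)],.06), "r",w2r(onz(g,[(213,215)],.06)[0]))
print("pencup",onz(g,[(222,145)],.06),"penrt",onz(g,[(238,252)],.01))
mv([.40,-.17,.22],orient(90)); mv([.48,-.155,.16],orient(28)); st()
E
```

```text
[('pinch_z', -0.0187)]
dropper [[0.52263981 0.04183092 0.06      ]] r [-0.09882042  0.29077838  0.06      ]
pencup [[0.72580972 0.03121781 0.06      ]] penrt [[ 0.42968516 -0.03172365  0.01      ]]
turn [  0.  -27.7  -0. ] shift [ 0.4345 -0.027  -0.5107]
turn [ 15.  -24.9 -60.7] shift [ 0.5034  0.033  -0.4673]
t 0.35 pos [0.1839 0.4648 0.1928] reader [-390.7  747.3  192.8] yaxis [-0. -0. -1.] jaw [ 0.465  0.885 -0.001] F [-0.22  0.18 -0.45] w 0.0854 q [1.19 0.24 0.   1.34 0.   1.57]
```

apply_moves(
  targets=[
    [0,-1,0,0.015,-0.002,-0.018,255],
    [0,-4,0,0.05,-0.005,-0.06,255],
    [0,-7,0,0.085,-0.01,-0.1,255],
    [0,-10,0,0.12,-0.013,-0.14,255],
    [0,-13,0,0.155,-0.016,-0.18,255],
    [0,-16,0,0.19,-0.02,-0.22,255],
    [0,-19,0,0.225,-0.023,-0.26,255],
    [0,-22,0,0.26,-0.025,-0.3,255],
    [0,-24,0,0.29,-0.027,-0.34,255],
    [0,-26,0,0.325,-0.027,-0.38,255],
    [0,-27.7,0,0.355,-0.027,-0.42,255],
    [0,-27.7,0,0.38,-0.027,-0.445,255],
  ],
)

```text
time: 1.55
eef_pos: [0.3692, -0.079, 0.2205]
tool_rot: [-0.706, 0.706, 0.038, -0.037]
force: [0.4, 0.7, 0.3]
width: -0.0
```

```bash
python3 - <<'E'
from h import *
st(); mv(r2w([-.13,.097,.13]),orient(28))
E
```

```text
t 1.55 pos [ 0.3692 -0.079   0.2205] reader [-264.2  186.9  220.5] yaxis [ 0.001 -0.    -1.   ] jaw [ 0.  1. -0.] F [0.4  0.73 0.29] w -0.0 q [-0.21 -0.02 -0.22  1.37  0.   -0.32]
turn [  0.    0.  -61.9] shift [ 0.1341  0.0907 -0.0899]
```

apply_moves(
  targets=[
    [0,0,-3,0.015,0,-0.01,255],
    [0,0,-10,0.03,0.005,-0.02,255],
    [0,0,-17,0.05,0.01,-0.03,255],
    [0,0,-24,0.07,0.015,-0.045,255],
    [0,0,-31,0.09,0.02,-0.06,255],
    [0,0,-38,0.11,0.03,-0.075,255],
    [0,0,-45,0.125,0.045,-0.09,255],
    [0,0,-52,0.134,0.06,-0.09,255],
    [0,0,-58,0.134,0.075,-0.09,255],
    [0,0,-62,0.134,0.085,-0.09,255],
    [0,0,-62,0.134,0.09,-0.09,255],
    [0,0,-62,0.134,0.09,-0.09,255],
  ],
)

```text
time: 2.75
eef_pos: [0.5164, -0.159, 0.1316]
tool_rot: [0.628, -0.586, -0.394, -0.329]
force: [-0.8, 0.9, -1.3]
width: -0.0004
```

```bash
python3 - <<'E'
from h import *
st(); mv(r2w([-.08,.097,.05]),orient(28));mv(r2w([.013,.097,.05]),orient(28))
f=grab_frame("side");crop(f,150,65,350,215,4,"pics/side2.png")
g=grab_frame("top");crop(g,205,120,405,270,4,"pics/top2.png")
E
```

```text
t 2.75 pos [ 0.5164 -0.159   0.1316] reader [-126.4   91.7  131.6] yaxis [ 0.879  0.005 -0.477] jaw [-0.003  1.     0.004] F [-0.81  0.9  -1.33] w -0.0004 q [-0.72  0.16 -1.09 -0.57  0.71 -0.48]
turn [-0.3 -0.1 -0.5] shift [-0.0496  0.0797  0.0047]
turn [-0.3 -0.1 -0.5] shift [-0.0053  0.1615  0.0044]
```

View pics/side2.png

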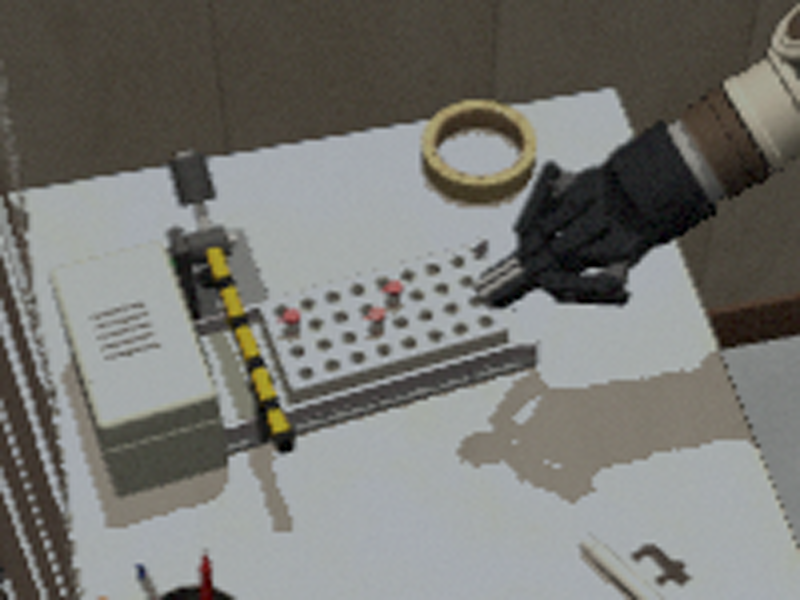

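View pics/top2.png

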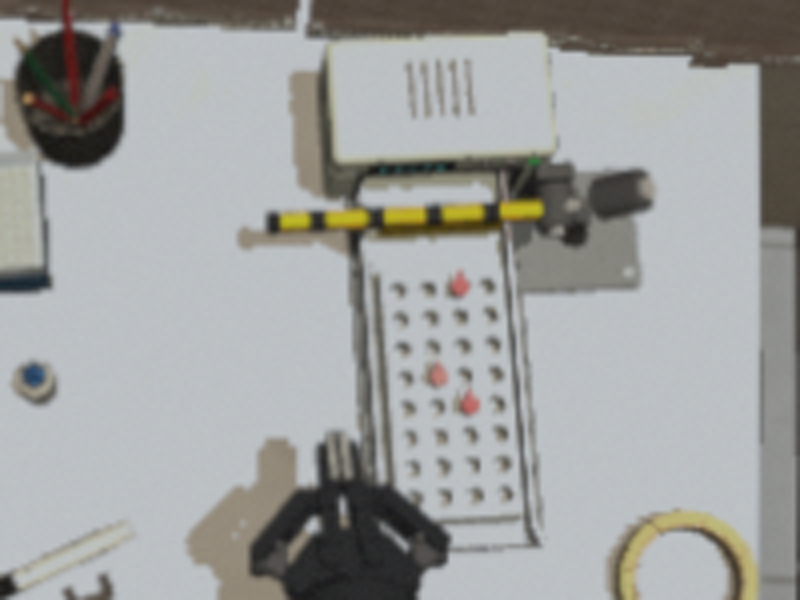

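The tool is pitched 28°, with its tips at reader (-126, 92, 132). The gate is undisturbed. Next I'll go down and forward under the bar's free end, beyond the post.

apply_moves(
  targets=[
    [0,0,0,-0.01,0.015,0.002,255],
    [0,0,0,-0.025,0.04,0.005,255],
    [0,0,0,-0.04,0.065,0.008,255],
    [0,0,0,-0.053,0.081,0.008,255],
    [0,0,0,-0.053,0.081,0.008,255],
    [0,0,0,-0.042,0.1,0.008,255],
    [0,0,0,-0.032,0.12,0.008,255],
    [0,0,0,-0.021,0.14,0.008,255],
    [0,0,0,-0.014,0.153,0.008,255],
    [0,0,0,-0.009,0.163,0.008,255],
    [0,0,0,-0.009,0.163,0.008,255],
  ],
)

```text
time: 3.95
eef_pos: [0.655, -0.1336, 0.0512]
tool_rot: [0.626, -0.585, -0.397, -0.328]
force: [-0.1, 0.1, 0.9]
width: -0.0003
```

```bash
python3 - <<'E'
from h import *
st()
f=grab_frame("side");crop(f,150,65,350,215,4,"pics/side3.png")
g=grab_frame("top");crop(g,205,120,405,270,4,"pics/top3.png")
E
```

```text
t 3.95 pos [ 0.655  -0.1336  0.0512] reader [ 14.1 102.3  51.2] yaxis [ 0.881  0.006 -0.472] jaw [-0.007  1.     0.   ] F [-0.06  0.13  0.9 ] w -0.0003 q [-0.44  0.57 -0.92 -0.92  0.48 -0.28]
```

View pics/side3.png

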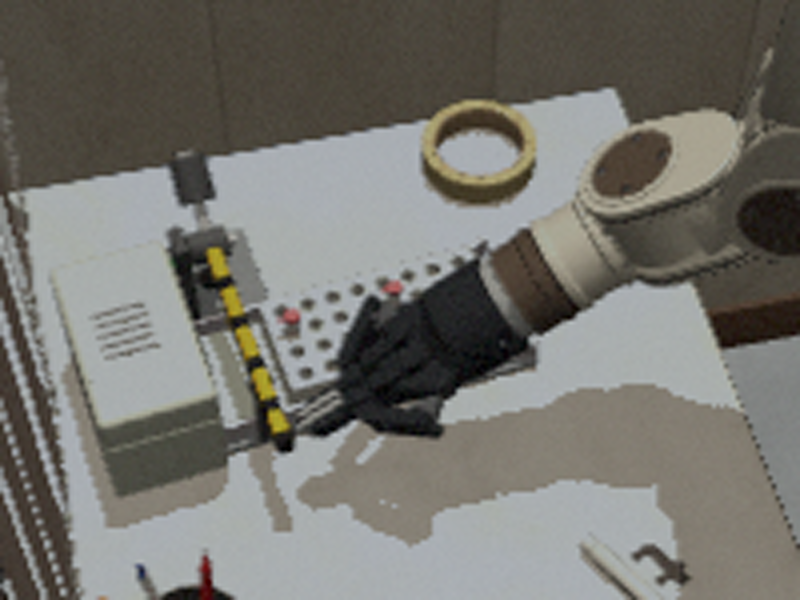

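View pics/top3.png

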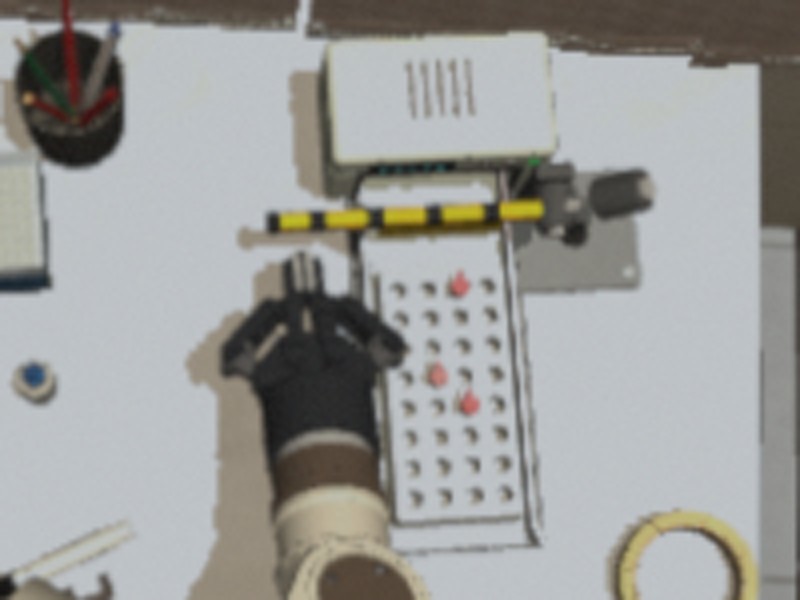

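```bash
python3 - <<'E'
from h import *
g=grab_frame("top");f=grab_frame("side");st();p=state()["eef_pos"]
print((proj(g,[p])-[205,120])*4,(proj(f,[p])-[150,65])*4)
crop(g,205,120,405,270,4,"pics/top4.png")
T=lambda q:np.array(q)/4+[205,120]-.375
S=lambda q:np.array(q)/4+[150,65]-.375
print(tri(g,T((301,252)),f,S((298,428))))
E
```

```text
t 4.15 pos [ 0.6524 -0.1336  0.0483] reader [ 11.6 102.5  48.3] yaxis [ 0.879  0.006 -0.476] jaw [-0.005  1.     0.003] F [-0.97 -0.01 -0.79] w -0.0 q [-0.44  0.57 -0.92 -0.93  0.48 -0.28]
[[293.84631852 216.48524731]] [[267.17315254 455.7265509 ]]
(array([ 0.62529512, -0.13904263,  0.06852791]), np.float64(0.005302862820630745))
```

View pics/top4.png

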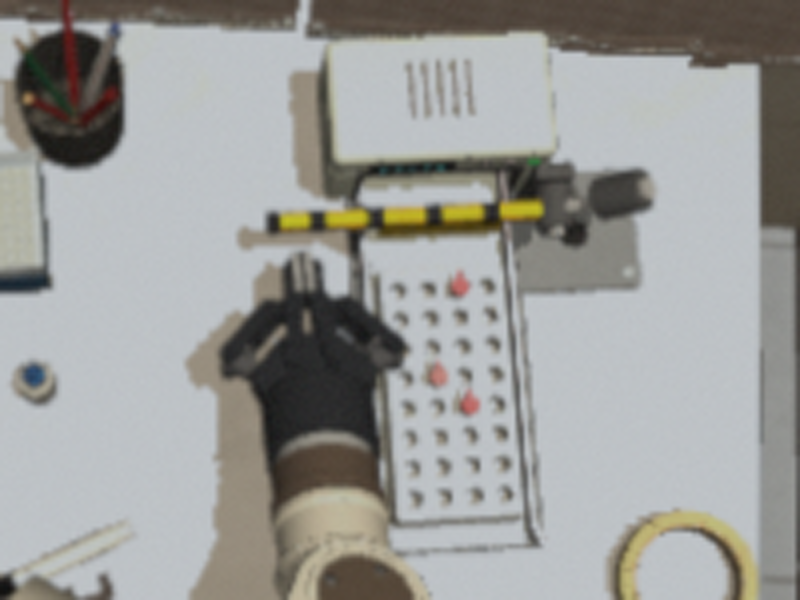

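```bash
python3 - <<'E'
from h import *
g=grab_frame("top");f=grab_frame("side")
def big(F,x0,y0,x1,y1):
    c=F["image"][y0:y1,x0:x1].astype(float); c=np.clip((c-60)*1.6,0,255).astype(np.uint8)
    return cv2.resize(c,(390,390),interpolation=cv2.INTER_NEAREST)
cv2.imwrite("pics/z5.png",np.hstack([big(g,260,155,310,205),big(f,195,145,245,195)]))
E
```

```text
(no output)
```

View pics/z5.png

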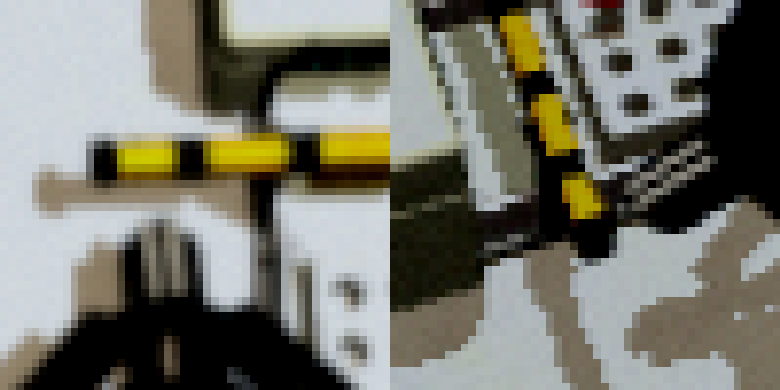

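```bash
python3 - <<'E'
from h import *
g=grab_frame("top");f=grab_frame("side")
T=lambda q:np.array(q)/4+[205,120]-.375
S=lambda q:np.array(q)/4+[150,65]-.375
def cmp(t,s,p,y):
    P,e=tri(g,T(t),f,S(s)); d=(P-p); print(P.round(4),round(e,4),"along",d@y,"resid",(d-(d@y)*y).round(4))
Rm=rot(state()["tool_rot"])
cmp((337,432),(482,297),np.array([.5164,-.159,.1316]),Rr@np.array([.879,.005,-.477]))
cmp((301,252),(298,428),state()["eef_pos"],Rm[:,1])
E
```

```text
[ 0.4844 -0.1622  0.1557] 0.0004 along -0.039755792501353186 resid [0.0027 0.0007 0.0051]
[ 0.6253 -0.139   0.0685] 0.0053 along -0.03437008196397531 resid [ 0.0026 -0.0018  0.0044]
```

Both views put the visible fingertips about 35 mm behind the reported TCP along the tool axis. I'll test this with a small 20 mm lift and see whether the bar follows.

apply_moves(
  targets=[
    [0,0,0,0.004,-0.002,0,255],
    [0,0,0,0.009,-0.005,0,255],
    [0,0,0,0.013,-0.007,0,255],
    [0,0,0,0.018,-0.0095,0,255],
    [0,0,0,0.018,-0.0095,0,255],
  ],
)

```text
time: 4.85
eef_pos: [0.6542, -0.1339, 0.0701]
tool_rot: [0.627, -0.585, -0.396, -0.329]
force: [-0.9, 0.2, -0.1]
width: 0.0001
```

```bash
python3 - <<'E'
from h import *
g=grab_frame("top");f=grab_frame("side");st()
def big(F,x0,y0,x1,y1):
    c=F["image"][y0:y1,x0:x1].astype(float); c=np.clip((c-30)*1.6,0,255).astype(np.uint8)
    return cv2.resize(c,(390,390),interpolation=cv2.INTER_NEAREST)
cv2.imwrite("pics/z6.png",np.hstack([big(g,260,155,310,205),big(f,195,145,245,195)]))
E
```

```text
t 4.95 pos [ 0.6538 -0.1337  0.0692] reader [ 12.9 102.3  69.2] yaxis [ 0.88   0.006 -0.475] jaw [-0.006  1.     0.002] F [ 0.59  0.01 -1.03] w 0.0 q [-0.44  0.51 -0.91 -0.86  0.48 -0.28]
```

View pics/z6.png

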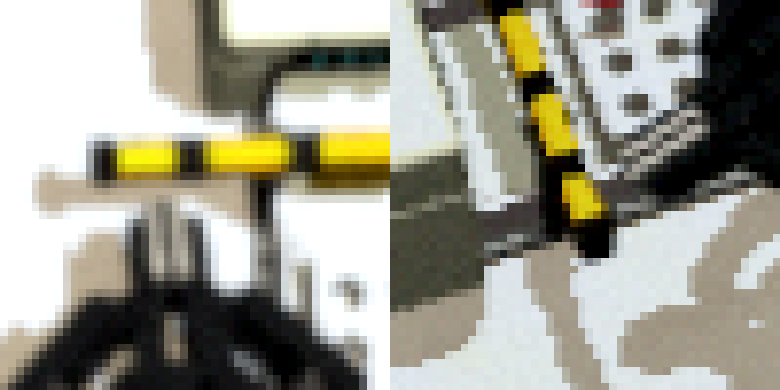

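The bar did not move and its pixels are unchanged, so the pictures are right: the real tips are about 35 mm behind the reported TCP. I'll back down and go 34 mm further forward.

apply_moves(
  targets=[
    [0,0,0,-0.01,0.005,0,255],
    [0,0,0,-0.02,0.011,0,255],
    [0,0,0,-0.035,0.019,0,255],
    [0,0,0,-0.035,0.019,0,255],
    [0,0,0,-0.031,0.027,0,255],
    [0,0,0,-0.025,0.037,0,255],
    [0,0,0,-0.019,0.049,0,255],
    [0,0,0,-0.019,0.049,0,255],
  ],
)

```text
time: 5.75
eef_pos: [0.6908, -0.1297, 0.0312]
tool_rot: [0.626, -0.585, -0.398, -0.329]
force: [-0.7, -0.7, 0.4]
width: -0.0002
```

```bash
python3 - <<'E'
from h import *
g=grab_frame("top");f=grab_frame("side");st()
def big(F,x0,y0,x1,y1):
    c=F["image"][y0:y1,x0:x1].astype(float); c=np.clip((c-30)*1.6,0,255).astype(np.uint8)
    return cv2.resize(c,(390,390),interpolation=cv2.INTER_NEAREST)
cv2.imwrite("pics/z7.png",np.hstack([big(g,260,155,310,205),big(f,195,145,245,195)]))
E
```

```text
t 5.85 pos [ 0.6884 -0.1294  0.0296] reader [ 47.8 102.9  29.6] yaxis [ 0.881  0.007 -0.474] jaw [-0.006  1.     0.002] F [ 0.85  0.29 -0.47] w 0.0001 q [-0.4   0.65 -0.85 -0.94  0.45 -0.26]
```

View pics/z7.png

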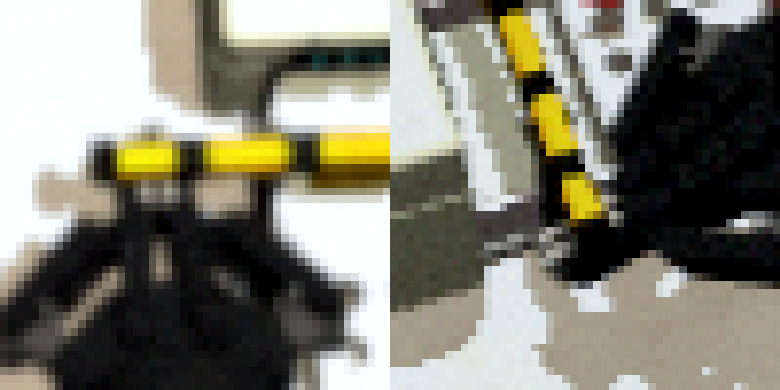

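The tip is now under the free end, showing just behind the bar at (150,125) in the left panel, and the bar hasn't moved. Next I'll lift along its arc.

apply_moves(
  targets=[
    [0,0,0,0.007,-0.004,0,255],
    [0,0,0,0.014,-0.008,0,255],
    [0,0,0,0.022,-0.012,0,255],
    [0,0,0,0.03,-0.016,0,255],
    [0,0,0,0.038,-0.021,0,255],
    [0,0,0,0.046,-0.025,-0.001,255],
    [0,0,0,0.054,-0.029,-0.002,255],
    [0,0,0,0.062,-0.033,-0.003,255],
    [0,0,0,0.07,-0.038,-0.005,255],
    [0,0,0,0.077,-0.042,-0.007,255],
    [0,0,0,0.083,-0.045,-0.009,255],
    [0,0,0,0.083,-0.045,-0.009,255],
  ],
)

```text
time: 7.05
eef_pos: [0.6892, -0.1396, 0.1252]
tool_rot: [0.626, -0.585, -0.396, -0.329]
force: [0.3, -0.5, -0.3]
width: 0.0002
```

```bash
python3 - <<'E'
from h import *
g=grab_frame("top");f=grab_frame("side");st()
def big(F,x0,y0,x1,y1):
    c=F["image"][y0:y1,x0:x1]
    return cv2.resize(c,(390,390),interpolation=cv2.INTER_NEAREST)
cv2.imwrite("pics/z8.png",np.hstack([big(g,260,125,360,225),big(f,170,95,270,195)]))
E
```

```text
t 7.15 pos [ 0.6884 -0.139   0.1233] reader [ 46.8  93.4 123.3] yaxis [ 0.88   0.006 -0.475] jaw [-0.006  1.     0.003] F [ 0.29  0.32 -0.59] w -0.0002 q [-0.42  0.38 -0.8  -0.62  0.46 -0.27]
```

View pics/z8.png

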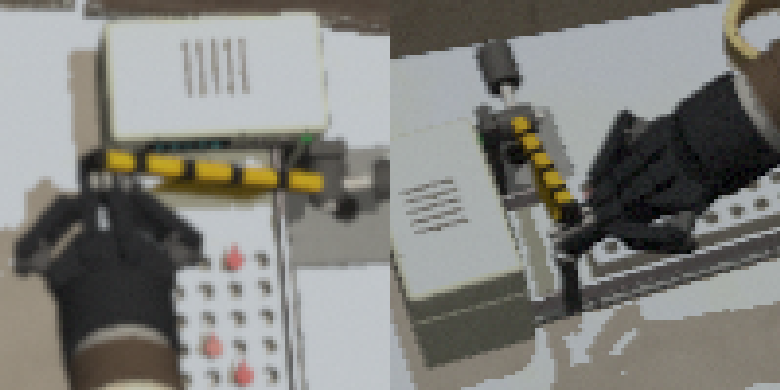

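The gate is up about 0.4 rad with the tip still under its end section. I'll continue along the arc, biased a little toward the hinge.

apply_moves(
  targets=[
    [0,0,0,0.01,-0.005,-0.007,255],
    [0,0,0,0.021,-0.011,-0.014,255],
    [0,0,0,0.031,-0.017,-0.022,255],
    [0,0,0,0.04,-0.022,-0.031,255],
    [0,0,0,0.05,-0.027,-0.04,255],
    [0,0,0,0.059,-0.032,-0.049,255],
    [0,0,0,0.067,-0.036,-0.059,255],
    [0,0,0,0.074,-0.04,-0.07,255],
    [0,0,0,0.08,-0.043,-0.081,255],
    [0,0,0,0.086,-0.046,-0.093,255],
    [0,0,0,0.09,-0.048,-0.102,255],
    [0,0,0,0.092,-0.049,-0.11,255],
  ],
)

```text
time: 8.35
eef_pos: [0.7014, -0.249, 0.2267]
tool_rot: [0.628, -0.585, -0.395, -0.328]
force: [-0.4, -0.5, -0.1]
width: 0.0001
```

```bash
python3 - <<'E'
from h import *
g=grab_frame("top");f=grab_frame("side");st()
def big(F,x0,y0,x1,y1):
    c=F["image"][y0:y1,x0:x1]
    return cv2.resize(c,(390,390),interpolation=cv2.INTER_NEAREST)
cv2.imwrite("pics/z9.png",np.hstack([big(g,260,125,390,255),big(f,170,75,300,205)]))
E
```

```text
t 8.45 pos [ 0.7015 -0.2496  0.2269] reader [ 48.1 -18.  226.9] yaxis [ 0.88   0.005 -0.475] jaw [-0.005  1.     0.003] F [ 0.25  0.28 -0.79] w -0.0006 q [-0.61  0.26 -0.52 -0.15  0.62 -0.4 ]
```

View pics/z9.png

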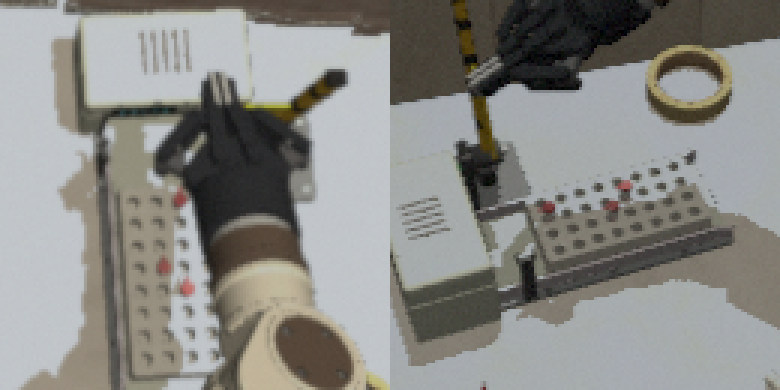

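The gate bar has gone over past upright; in the left panel it runs off to (340,75), on the right. I'll retreat backwards and then check.

```bash
python3 - <<'E'
from h import *
mv(r2w([-.08,0.01,.23]),orient(28));mv(r2w([-.27,0,.2]),orient(60))
E
```

```text
turn [-0.3 -0.  -0.4] shift [-0.0581 -0.114   0.0286]
turn [-0.3  0.1 31.6] shift [-0.1748 -0.267   0.0194]
```

apply_moves(
  targets=[
    [0,0,0,-0.005,-0.01,0.003,140],
    [0,0,0,-0.015,-0.03,0.008,140],
    [0,0,0,-0.03,-0.06,0.015,140],
    [0,0,0,-0.045,-0.09,0.022,140],
    [0,0,0,-0.058,-0.114,0.028,140],
    [0,0,5,-0.075,-0.135,0.026,140],
    [0,0,11,-0.095,-0.16,0.024,140],
    [0,0,17,-0.115,-0.19,0.022,140],
    [0,0,23,-0.135,-0.22,0.02,140],
    [0,0,29,-0.155,-0.245,0.019,140],
    [0,0,31.6,-0.175,-0.267,0.019,140],
    [0,0,31.6,-0.175,-0.267,0.019,140],
  ],
)

```text
time: 9.65
eef_pos: [0.3814, -0.2642, 0.1993]
tool_rot: [0.694, -0.67, -0.22, -0.145]
force: [0.3, 0.6, 0.4]
width: 0.0388
```

```bash
python3 - <<'E'
from h import *
g=grab_frame("top");f=grab_frame("side");st()
crop(f,150,65,350,215,4,"pics/side10.png")
crop(g,245,120,445,270,4,"pics/top10.png")
p=state()["eef_pos"];print((proj(g,[p])-[245,120])*4,(proj(f,[p])-[150,65])*4)
E
```

```text
t 9.75 pos [ 0.3829 -0.2644  0.1994] reader [-270.3    1.1  199.4] yaxis [ 0.501  0.006 -0.865] jaw [-0.005  1.     0.004] F [-0.35 -0.61 -0.3 ] w 0.0387 q [-0.93 -0.08 -0.46  0.9   0.45 -0.97]
[[341.06215808 594.09803839]] [[581.91661231 125.26328906]]
```

View pics/side10.png

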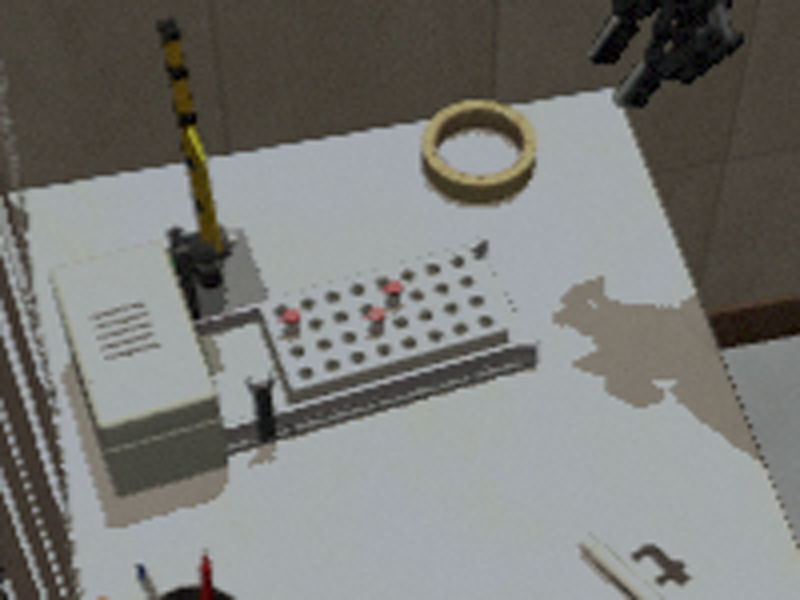

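View pics/top10.png

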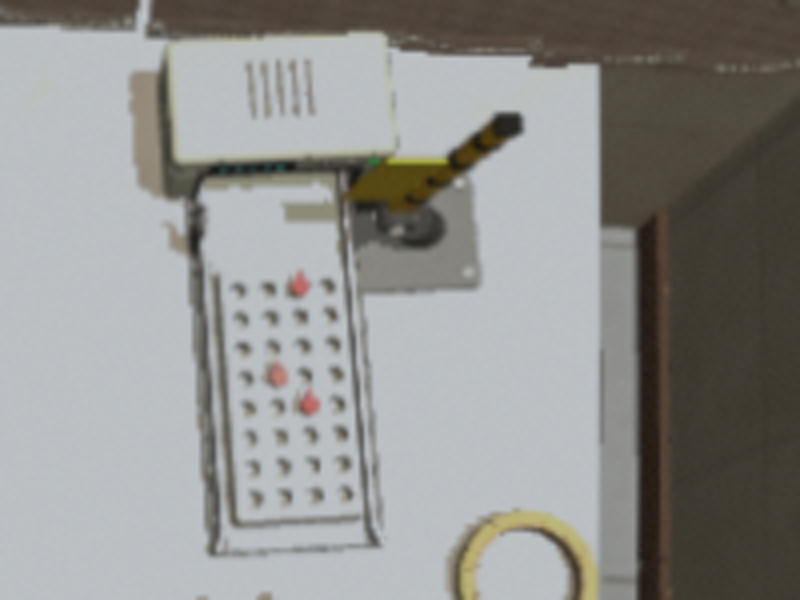

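```bash
python3 - <<'E'
from h import *
f=grab_frame("side");s=state();Rm=rot(s["tool_rot"]);p=s["eef_pos"]
for d in (0,.02,.03,.04,.05):
  print(d,((proj(f,[p-d*Rm[:,1]+k*.0195*Rm[:,2] for k in(-1,1)])-[150,65])*4).round(0).tolist())
for d in(.028,):
  print("world-off",((proj(f,[p+[-.028,-.004,.018]+k*.0195*Rm[:,2] for k in(-1,1)])-[150,65])*4).round(0).tolist())
cv2.imwrite("pics/z11.png",cv2.resize(f["image"][60:110,285:345],None,fx=12,fy=12,interpolation=cv2.INTER_NEAREST))
E
```

```text
0 [[571.0, 107.0], [592.0, 144.0]]
0.02 [[586.0, 87.0], [607.0, 124.0]]
0.03 [[593.0, 76.0], [614.0, 113.0]]
0.04 [[600.0, 66.0], [622.0, 103.0]]
0.05 [[608.0, 55.0], [629.0, 93.0]]
world-off [[609.0, 79.0], [630.0, 116.0]]
```

View pics/z11.png

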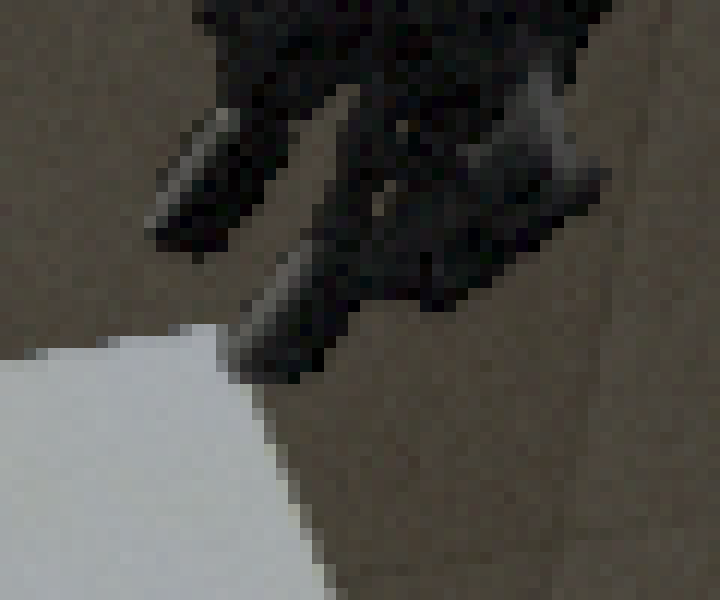

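The gate stands raised at its stop, and the rack and bystanders are where they were. With the fingers half open, the tips lie about 41 mm behind the reported TCP. Next I'll go down behind the rack's near end.

```bash
python3 - <<'E'
from h import *
for p in([.4401,-.2117,.037],[.4519,-.3033,.037],[.6155,-.194,.037],[.6272,-.2836,.037]): print((w2r(p)*1000).round(1))
mv(r2w([-.228,0,.05]),orient(60));mv(r2w([-.228,0,-.010]),orient(60))
E
```

```text
[-207.8   47.5   37. ]
[-205.8  -44.9   37. ]
[-31.5  46.4  37. ]
[-29.4 -43.9  37. ]
turn [-0.3  0.2  0.1] shift [-0.0385  0.1504 -0.0018]
turn [-0.3  0.2  0.1] shift [-0.0685  0.2023 -0.002 ]
```

apply_moves(
  targets=[
    [0,0,0,-0.004,0.015,0,140],
    [0,0,0,-0.012,0.05,0,140],
    [0,0,0,-0.022,0.085,0,140],
    [0,0,0,-0.031,0.12,0,140],
    [0,0,0,-0.038,0.15,0,140],
    [0,0,0,-0.05,0.17,-0.001,140],
    [0,0,0,-0.06,0.187,-0.002,140],
    [0,0,0,-0.068,0.202,-0.002,140],
    [0,0,0,-0.068,0.202,-0.002,140],
  ],
)

```text
time: 10.7
eef_pos: [0.4239, -0.2592, -0.0118]
tool_rot: [0.695, -0.669, -0.22, -0.144]
force: [-1.0, 0.5, -0.6]
width: 0.0382
```

```bash
python3 - <<'E'
from h import *
g=grab_frame("top");f=grab_frame("side");st()
s=state();Rm=rot(s["tool_rot"]);p=s["eef_pos"]
print("tip est",(w2r(p-.041*Rm[:,1])*1000).round(1))
crop(f,190,75,340,175,5,"pics/side12.png")
crop(g,265,170,415,270,5,"pics/top12.png")
E
```

```text
t 10.8 pos [ 0.4252 -0.261  -0.0094] reader [-227.9    0.    -9.4] yaxis [ 0.5    0.007 -0.866] jaw [-0.006  1.     0.004] F [ 0.28 -0.88  0.32] w 0.0386 q [-0.83  0.29 -0.74  0.22  0.42 -0.88]
tip est [-2.484e+02 -2.000e-01  2.610e+01]
```

View pics/side12.png

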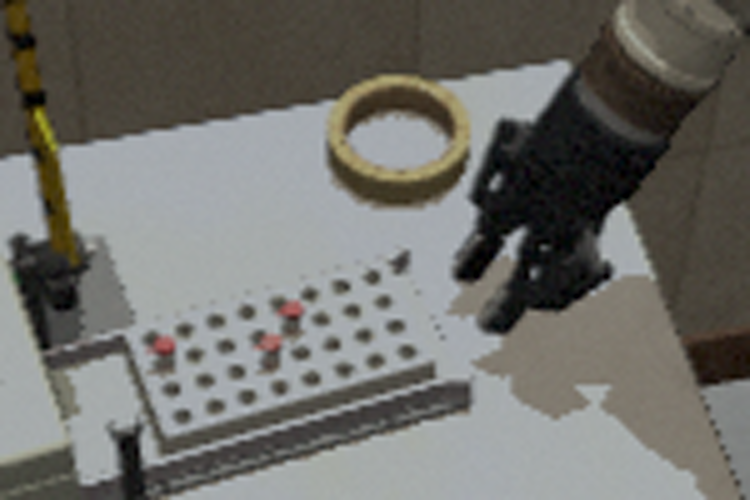

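View pics/top12.png

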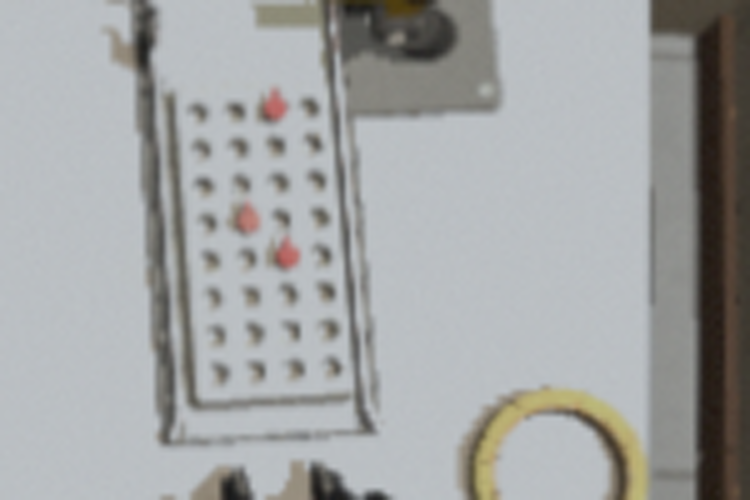

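```bash
python3 - <<'E'
from h import *
g=grab_frame("top");f=grab_frame("side")
T=lambda q:np.array(q)/5+[265,170]-.4
S=lambda q:np.array(q)/5+[190,75]-.4
for t,q in(((280,469),(480,300)),((238,472),(493,328)),((325,466),(466,275))):
  P,e=tri(g,T(t),f,S(q));print((w2r(P)*1000).round(1),e)
mv(r2w([-.213,0,-.016]),orient(60));mv(r2w([-.17,0,-.016]),orient(60));mv(r2w([-.07,0,-.016]),orient(60))
E
```

```text
[-246.7    1.8   33.7] 0.004667973171422232
[-246.8   24.9   32.4] 0.004277440057802007
[-246.6  -23.6   30. ] 0.005720946761469094
turn [-0.3  0.3  0.1] shift [0.0084 0.014  0.0011]
turn [-0.3  0.3  0.1] shift [0.0456 0.0355 0.0008]
turn [-0.3  0.3  0.1] shift [0.1321 0.0857 0.0002]
```

apply_moves(
  targets=[
    [0,0,0,0.003,0.01,0.001,140],
    [0,0,0,0.0085,0.014,0.001,140],
    [0,0,0,0.015,0.018,0.001,140],
    [0,0,0,0.021,0.0215,0.001,140],
    [0,0,0,0.027,0.025,0.001,140],
    [0,0,0,0.033,0.0285,0.001,140],
    [0,0,0,0.039,0.032,0.001,140],
    [0,0,0,0.0455,0.0355,0.001,140],
    [0,0,0,0.0455,0.0355,0.001,140],
  ],
)

```text
time: 11.8
eef_pos: [0.4832, -0.2544, -0.0167]
tool_rot: [0.693, -0.671, -0.222, -0.145]
force: [0.5, -0.8, -0.2]
width: 0.0382
```

```bash
python3 - <<'E'
from h import *
g=grab_frame("top");f=grab_frame("side");st()
crop(f,190,75,340,175,5,"pics/side13.png")
crop(g,265,170,415,270,5,"pics/top13.png")
mv(r2w([-.09,0,-.016]),orient(60))
E
```

```text
t 11.9 pos [ 0.4822 -0.2542 -0.017 ] reader [-170.5    0.7  -17. ] yaxis [ 0.501  0.006 -0.866] jaw [-0.006  1.     0.003] F [-0.72  0.36 -0.49] w 0.0385 q [-0.72  0.35 -0.68  0.18  0.38 -0.76]
turn [-0.3  0.2  0. ] shift [ 0.0702  0.0394 -0.0012]
```

View pics/side13.png

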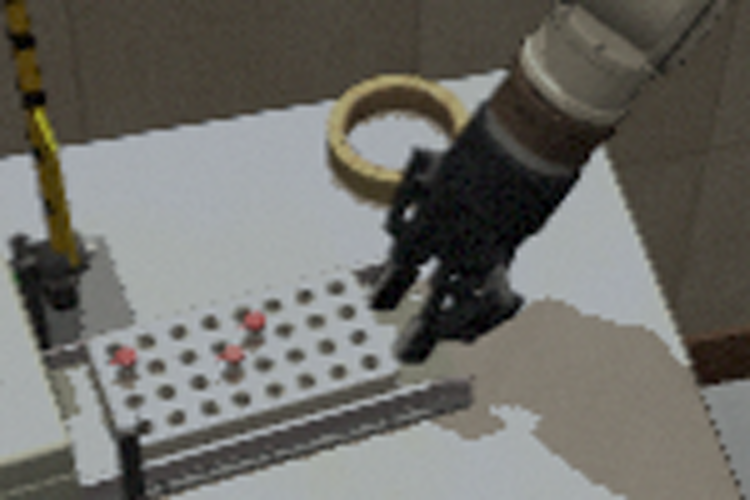

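View pics/top13.png

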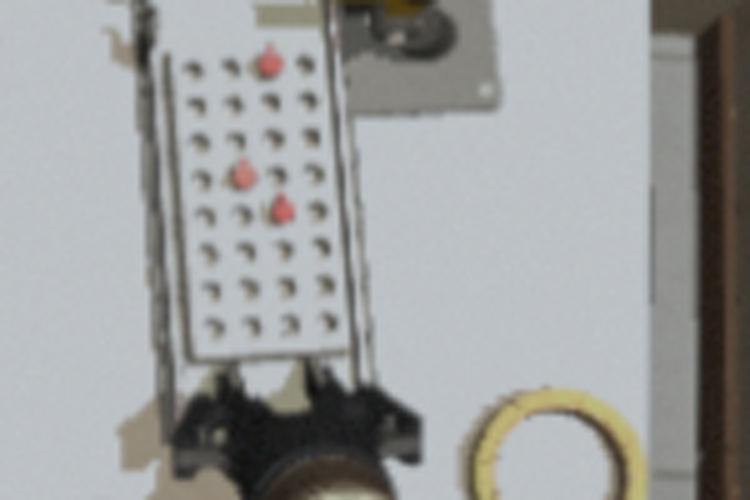

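The rack slides straight, with caps, lane and gate in order. I'll keep pushing to about 15 mm short of home.

apply_moves(
  targets=[
    [0,0,0,0.005,0.003,0,140],
    [0,0,0,0.012,0.007,0,140],
    [0,0,0,0.019,0.011,0,140],
    [0,0,0,0.026,0.015,-0.001,140],
    [0,0,0,0.033,0.019,-0.001,140],
    [0,0,0,0.04,0.0225,-0.001,140],
    [0,0,0,0.047,0.0265,-0.001,140],
    [0,0,0,0.054,0.0305,-0.001,140],
    [0,0,0,0.061,0.0345,-0.001,140],
    [0,0,0,0.066,0.037,-0.001,140],
    [0,0,0,0.07,0.0395,-0.001,140],
    [0,0,0,0.07,0.0395,-0.001,140],
  ],
)

```text
time: 13.1
eef_pos: [0.5629, -0.2464, -0.0158]
tool_rot: [0.693, -0.671, -0.222, -0.145]
force: [-0.3, 0.0, 0.3]
width: 0.0385
```

```bash
python3 - <<'E'
from h import *
g=grab_frame("top");f=grab_frame("side");st()
crop(f,150,75,300,175,5,"pics/side14.png")
crop(g,265,140,415,240,5,"pics/top14.png")
T=lambda q:np.array(q)/5+[265,140]-.4
im=g["image"].astype(int);m=((im[...,2]>im[...,1]+45)&(im[...,2]>im[...,0]+30)).astype(np.uint8);m[:, :290]=0;m[:,350:]=0;m[:130]=0;m[250:]=0
c,_,s,ce=cv2.connectedComponentsWithStats(m)
for i in range(1,c): 
  if s[i][4]>3:print("cap",s[i][4],(w2r(onz(g,[ce[i]],.054)[0])*1000).round(1))
mv(r2w([-.07,0,-.016]),orient(60))
E
```

```text
t 13.2 pos [ 0.5622 -0.2464 -0.016 ] reader [-90.1  -0.  -16. ] yaxis [ 0.501  0.005 -0.865] jaw [-0.006  1.     0.003] F [ 0.24  0.45 -0.29] w 0.0384 q [-0.6   0.43 -0.54  0.19  0.33 -0.64]
cap 12 [-2.6 10.  54. ]
cap 16 [-23.3 -10.7  54. ]
turn [-0.3  0.2  0.1] shift [ 0.0174  0.0101 -0.0001]
```

View pics/side14.png

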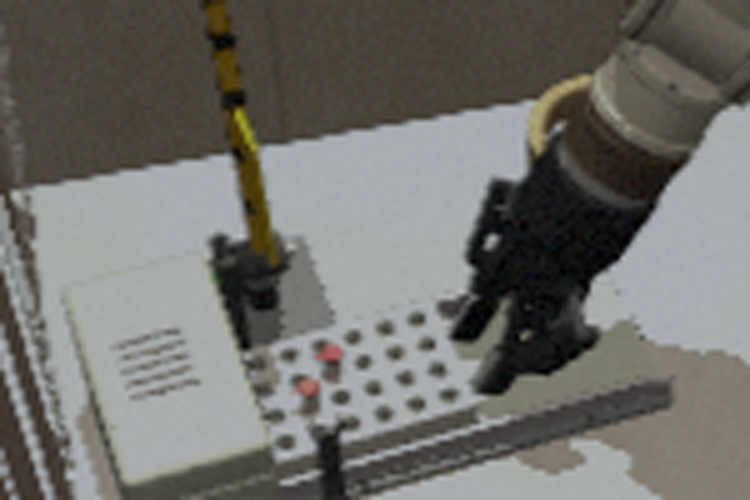

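View pics/top14.png

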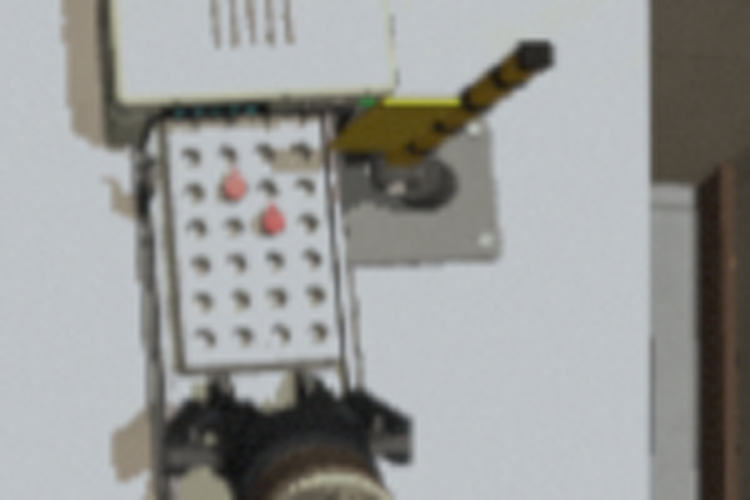

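apply_moves(
  targets=[
    [0,0,0,0.0035,0.002,0,140],
    [0,0,0,0.007,0.004,0,140],
    [0,0,0,0.0095,0.0055,0,140],
    [0,0,0,0.0115,0.0067,0,140],
    [0,0,0,0.013,0.0075,0,140],
    [0,0,0,0.013,0.0075,0,140],
  ],
)

```text
time: 13.8
eef_pos: [0.5771, -0.2446, -0.0162]
tool_rot: [0.693, -0.671, -0.221, -0.145]
force: [-1.1, 0.4, -0.3]
width: 0.0383
```

```bash
cat >> h.py <<'E'
def caps(g):
    im=g["image"].astype(int);m=((im[...,2]>im[...,1]+45)&(im[...,2]>im[...,0]+30)).astype(np.uint8);m[:, :290]=0;m[:,350:]=0;m[:130]=0;m[250:]=0
    c,_,s,ce=cv2.connectedComponentsWithStats(m)
    for i in range(1,c): 
        if s[i][4]>3:print("cap",s[i][4],(w2r(onz(g,[ce[i]],.054)[0])*1000).round(1))
E
python3 - <<'E'
from h import *
st();g=grab_frame("top");caps(g)
crop(g,265,140,415,240,5,"pics/top15.png")
T=lambda q:np.array(q)/5+[265,140]-.4
st()
E
```

```text
t 13.8 pos [ 0.5771 -0.2446 -0.0162] reader [-75.2   0.2 -16.2] yaxis [ 0.501  0.005 -0.866] jaw [-0.006  1.     0.003] F [-1.07  0.38 -0.3 ] w 0.0383 q [-0.58  0.44 -0.51  0.2   0.33 -0.62]
cap 13 [11.5  9.7 54. ]
cap 13 [ -8.8 -10.4  54. ]
t 13.85 pos [ 0.5771 -0.2446 -0.0161] reader [-75.1   0.2 -16.1] yaxis [ 0.501  0.005 -0.866] jaw [-0.006  1.     0.003] F [-0.49 -0.34 -0.1 ] w 0.0384 q [-0.58  0.44 -0.51  0.2   0.33 -0.62]
```

View pics/top15.png

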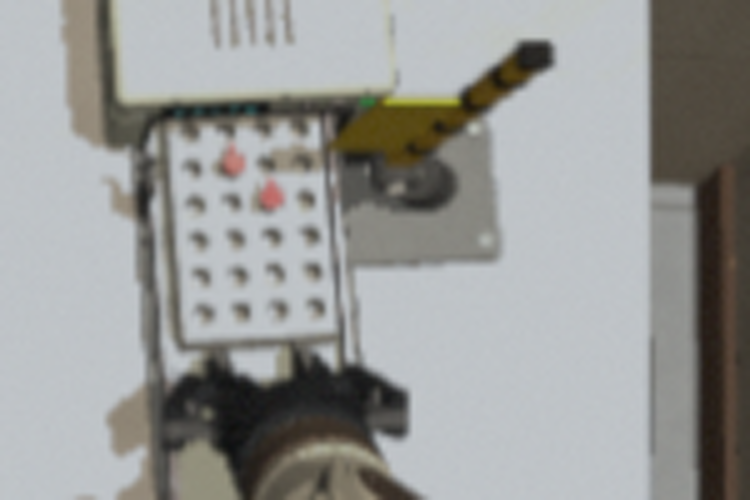

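apply_moves(
  targets=[
    [0,0,0,0.001,0.0005,0,140],
    [0,0,0,0.002,0.001,0,140],
    [0,0,0,0.003,0.0016,0,140],
    [0,0,0,0.004,0.0022,0,140],
  ],
)

```text
time: 14.25
eef_pos: [0.5799, -0.2443, -0.0166]
tool_rot: [0.693, -0.671, -0.219, -0.144]
force: [-11.1, -1.4, 7.3]
width: 0.0385
```

```bash
python3 - <<'E'
from h import *
st();g=grab_frame("top");caps(g);st()
E
```

```text
t 14.25 pos [ 0.5799 -0.2443 -0.0166] reader [-72.3   0.2 -16.6] yaxis [ 0.498  0.005 -0.867] jaw [-0.004  1.     0.003] F [-11.09  -1.36   7.34] w 0.0385 q [-0.57  0.45 -0.5   0.2   0.32 -0.61]
cap 12 [14.2 10.6 54. ]
cap 15 [-6.9 -9.6 54. ]
t 14.3 pos [ 0.5798 -0.2443 -0.0166] reader [-72.4   0.2 -16.6] yaxis [ 0.498  0.005 -0.867] jaw [-0.004  1.     0.003] F [-7.69 -1.15  5.18] w 0.0383 q [-0.57  0.45 -0.5   0.2   0.32 -0.61]
```

A force of 11 N builds up at about the home position. One more millimetre will confirm a hard stop, and then I'll back off.

apply_moves(
  targets=[
    [0,0,0,0.001,0.0005,0,140],
    [0,0,0,0.001,0.0005,0,140],
  ],
)

```text
time: 14.5
eef_pos: [0.5799, -0.2443, -0.0169]
tool_rot: [0.694, -0.671, -0.219, -0.144]
force: [-10.3, -2.0, 6.3]
width: 0.0386
```

```bash
python3 - <<'E'
from h import *
st();g=grab_frame("top");caps(g);mv(r2w([-.11,0,-.012]),orient(60));mv(r2w([-.20,0,.01]),orient(60));mv(r2w([-.25,0,.15]),orient(60))
E
```

```text
t 14.5 pos [ 0.5799 -0.2443 -0.0169] reader [-72.3   0.2 -16.9] yaxis [ 0.497  0.005 -0.868] jaw [-0.003  1.     0.004] F [-10.27  -1.99   6.34] w 0.0386 q [-0.57  0.45 -0.5   0.21  0.32 -0.61]
cap 12 [14.2 10.6 54. ]
cap 15 [-6.9 -9.6 54. ]
turn [-0.3  0.1 -0.2] shift [-0.0302 -0.023  -0.    ]
turn [-0.3  0.1 -0.2] shift [-0.0974 -0.0868  0.0003]
turn [-0.3  0.1 -0.2] shift [-0.0712 -0.2331  0.001 ]
```

apply_moves(
  targets=[
    [0,0,0,-0.004,-0.0025,0,140],
    [0,0,0,-0.012,-0.007,0,140],
    [0,0,0,-0.026,-0.016,0,140],
    [0,0,0,-0.045,-0.028,0,140],
    [0,0,0,-0.07,-0.05,0,140],
    [0,0,0,-0.085,-0.085,0,140],
    [0,0,0,-0.085,-0.12,0,140],
    [0,0,0,-0.08,-0.16,0,140],
    [0,0,0,-0.075,-0.2,0,140],
    [0,0,0,-0.071,-0.233,0,140],
    [0,0,0,-0.071,-0.233,0,140],
  ],
)

```text
time: 15.65
eef_pos: [0.406, -0.2671, 0.1551]
tool_rot: [0.69, -0.673, -0.223, -0.147]
force: [0.6, -0.4, 0.1]
width: 0.0388
```

```bash
python3 - <<'E'
from h import *
g=grab_frame("top");f=grab_frame("side");st();caps(g)
crop(f,150,75,350,225,4,"pics/side16.png")
crop(g,205,120,405,270,4,"pics/top16.png")
cv2.imwrite("pics/topfull.png",g["image"])
E
```

```text
t 15.75 pos [ 0.405  -0.2649  0.1508] reader [-248.3   -1.8  150.8] yaxis [ 0.501  0.003 -0.865] jaw [-0.004  1.     0.001] F [-0.07 -0.34 -0.72] w 0.0388 q [-0.88 -0.01 -0.54  0.73  0.43 -0.92]
cap 11 [14.7 10.3 54. ]
cap 15 [-6.9 -9.6 54. ]
```

View pics/side16.png

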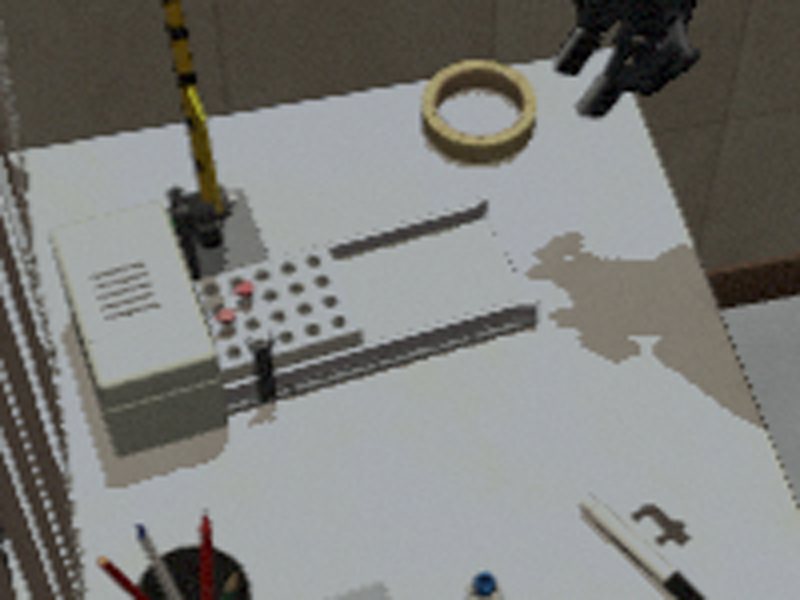

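View pics/top16.png

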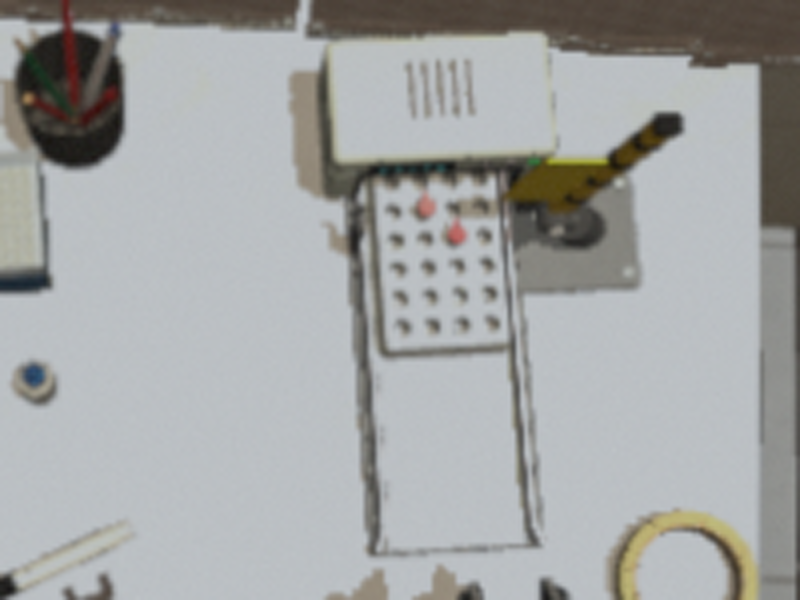

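```bash
python3 - <<'E'
from h import *
g=grab_frame("top")
T=lambda q:np.array(q)/4+[205,120]-.375
for q in((383,353),(510,347)): print((w2r(onz(g,[T(q)],.037)[0])*1000).round(1))
print(hand_in())
E
```

```text
[-86.5  46.1  37. ]
[-86.8 -44.1  37. ]
the job is handed in; nothing more can be done
None
```

I raised the gate and pushed the rack fully home against the end stop. The job was handed in at about 16 s on the robot's clock, well under the 61 s limit.

- **Gate:** I lifted it from under its free end along its arc. It went past the balance point to the stop and was still raised in the last pictures.
- **Rack:** I pushed on its near end with the fingertips half open.
    - **End stop:** Resistance rose to about 11 N, and one more commanded millimetre did not move the rack.
    - **Position:** The last picture puts the near end at reader x about -86.6 mm, against -85 mm nominal. That is within the 2 mm camera error and the fit of the reader's pose.
    - **After backing off:** The tube caps stayed where they were to within 0.5 mm.
- **Other things on the bench:** The dropper, tape, pen and the other things near the lane looked unmoved. I didn't re-measure the notebook or the vials at the end, but nothing came near them after the first move, which passed high above that side of the bench.

**One disagreement:** the visible fingertips lay about 35 mm behind the reported TCP along the tool axis, or 41 mm with the fingers half open. Because of this, my first small test lift missed the bar. I relied on the camera positions after that, and every later contact agreed with them.

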